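Fish out a drilling template and hang it on its two pins

ROBOT

A 6-joint arm with a two-finger parallel gripper is mounted at the origin on a cart in front of the work surface, level with it; the furniture and walls round the work are solid. World frame = base frame: x ahead of the robot, y to its left, z up, the work surface at z = 0. Lengths are in m, angles in rad, forces in N, time in s.
With the tool pointing down it reaches from about 0.35 to 0.975 m from the base axis. Payload 4.9 kg.
Tool frame: the origin (TCP) lies at the very end of the fingers, on their centre line; the grasp point (between the pads) lies 19 mm behind it; z points along the fingers, y is the line along which they close (so a half turn about z gives the same grasp; the last joint's range is limited). The gripper opens to 85 mm and grips with 20 to 120 N. Pads are 22 mm wide; open, the fingers measure 114 mm over their backs; the gripper's body (76 mm by 85 mm) begins 54 mm behind the grasp point. The pads swing forward as they close: fully open they stand 13 mm farther back than shut.
Start: joints at [1.037, 0.053, 1.613, -0, 1.476, -0.119], TCP at [0.252, 0.572, 0.231] pointing down, gripper open.
Joint ranges: [-3.01, 3.01], [-1.01, 2.22], [0.06, 2.58], [-1.02, 4.17], [0.09, 2.62], [-3.14, 3.14]. Speed limits (rad/s): [2.57, 2.57, 3.14, 3.14, 3.14, 3.14].

INTERFACE

Orientations are given as a rotation vector (axis times angle).
In Python, from station import ctrl gives the robot as it stands.
- The arm moves only by the tool jog_arm, never from a script. Its argument "plan" is a list of rows, each a list of 7 numbers: the shift along the tool's x, y, z in units of 0.02 m (1.0 is 0.02 m), then the turn, a rotation vector about the tool's x, y, z in units of 45 degrees (1.0 is 45 degrees), then the opening, from -1 (shut) to 1 (fully open). A call has 1 to 8 rows; each row shifts and turns the commanded pose from where the row before left it, along the tool's axes as they then stand; what a row does not reach is not made up. A row lasts 1/10 s, in which the tool goes at most 50 mm and 8.59 degrees, less where a joint would pass 70% of its speed; a pose out of reach is approached as far as the arm can. A call with a number of a shift or a turn outside -1 to 1 is refused whole. A call with a gripper value outside its range is refused whole. The fingers move at their own pace and stop on an object; "grip_force" is the grip in N (left out, the last holds). Time passes only in rows, so rows that do not move let the fingers close. It gives the time, the measured TCP pose, the force, the opening and the grip force at its end, in the units of the state.
- ctrl.get_obs(): the state, without advancing time (a new reading comes with each control period).
- ctrl.get_image(name): name is "scene" or "side" or "wrist"; returns (picture, depth): 420x560x3 uint8, red, green, blue; 420x560 float32, m along the optical axis (not along the pixel's ray), 0 where there is no reading.
- ctrl.camera_info(name): a dict with "camera_matrix" (3x3 intrinsics, pixels), "k1" (the pictures are not rectified: a ray, as slopes to the right and down, at radius r is drawn at 1 + k1 r^2 times it, then the intrinsics apply), "rvec" (rotation vector, rad) and "tvec" (3), from world to camera coordinates, as OpenCV has them; the wrist camera has in their place "T_tool_cam" (4x4, takes a point from camera to tool coordinates, whose origin is the TCP and whose axes are the flange's). Camera axes: x right, y down, z forward; pixel columns grow to the right and rows downward; lengths in m; the calibration is good to about 2 mm. A picture is of the moment at which its call begins: read the wrist's pose just before it. camera_info takes no time and is no camera call.
- ctrl.finish_job(): hands the job in; it is judged then, once.
The state is a dict: "t": time; "q": joint angles; "dq": joint speeds; "effort": joint torques, N m; "tool_pos": TCP position; "tool_rot": TCP orientation; "contact_force": force on the tool from outside, world axes, zero at the start; "wrist_torque": the same for the moment, N m; "opening": finger opening in m; "grip_force": force on a finger pad.
Only numpy, scipy, OpenCV 4.12 (cv2) and the standard library are available. Lean on these libraries where they do the work, as an engineer would, in place of code of your own. Each camera call takes 0.05 s, during which the arm holds its last target. There are 200 camera calls.

TASK

The flat drilling template with the upright grip bar has slid under the clear bench guard. Draw it out with the hooked rod - do not touch it with the gripper while its grip bar is still under the guard - then set the rod back down on the bench, clear of the template and the stand. Hang the template by its two holes on both pins of the sloped stand, grip bar outwards, fully home and flat against the sloping face, let go, and leave the mug standing where it is.

Things in the scene. Friction and masses are not known exactly. Their poses are not given: they have to be found in the camera images.
- guard: Low clear plastic hood with aluminium edges, fixed to the bench: 184 mm (its x) by 210 mm (y), 72 mm high. Origin: centre of its underside, on the bench; z up. Open only on its -y side (mouth at y = -105 mm, facing the robot's right); roof, long sides and far end are 3 mm sheet. Opening 164 mm wide, 65 mm high inside. The template starts lying under it.
- template: Flat aluminium plate 100 (x) by 150 (y) by 10 mm, 0.25 kg; origin: centre of its underside. 11 mm through holes at x 0, y +-62.5 mm. Two windows right through, 66 (x) by 36 mm (y), centred at x 0, y +-31 mm. Between them stands a dark grip bar: 44 mm along x, 12 mm thick in y, z 10 to 44 mm. Same after a half turn about z. Starts with its y within about 0.15 rad of the guard's y.
- template_hole0 (a point): centre of the template's +y hole, at its underside
- template_hole1 (a point): centre of the template's -y hole, at its underside
- hook_rod: Hooked rod, 0.12 kg: black block handle 18 (x) by 64 (y) by 34 mm high, origin: centre of the handle's underside, z up. A 7 mm steel rod leaves its +y end at height 24 mm, runs along +y, and at y = 150 mm turns straight down to the level of the underside: a vertical round hook. It stands on the bench on handle and hook, hook pointing to the robot's left; grip the handle from above.
- hook_tip (a point): lower end of the down-turned hook of the hooked rod, at the level of the handle's underside
- stand: Drilling stand fixed to the bench: base plate 126 mm (x) by 176 mm (y), 8 mm thick, with a sloping face above it. Origin: centre of its underside on the bench, x horizontally towards the high edge of the face (away from the robot). To its right stands a tall microscope, to be cleared on the way from the start; the bench from x 0.40 to 0.47, y -0.20 to 0 is free but for the rod.
- pin_face: Grey sloping face of the stand, 116 (x, up the slope) by 176 mm (y, level), facing up and towards the robot. Origin: centre of its surface, 60 mm above the bench; z: outward normal, 30 degrees from vertical. Two pins along z at x 0, y +-62.5 mm: 8 mm diameter, 23 mm long, the last 7 mm tapered. Hung, the template's underside lies on the face, origin on origin, y along y (either way round).
- pin0 (a point): foot of the +y pin on the face
- pin1 (a point): foot of the -y pin on the face
- mug: White mug with blue dots, loose: 92 mm diameter, 127 mm over its handle, 93 mm high, standing on the bench behind the work; origin: centre of its underside. A bystander, to be left standing where it is.

How it is judged:
By the outcome, as a careful person would: the job done as asked, in the order asked, and still so for the second after the job is handed in, with the robot touching nothing.
It also fails if it takes over 72 s, if anything falls off the work surface, if the arm or the gripper's body presses on something with over 40 N, if the wrist force passes 120 N, or if a joint passes its speed limit or range.

## Working session

There is one attempt and no reset: what is moved stays moved. The work goes in short steps, Python scripts to look and compute and a tool call to move; the robot and the scene stay as the last step left them, time stands still between calls to the robot, and variables do not carry over. Pictures are saved under pics/ and viewed, at most 10 in all, crops included, and the job is handed in when it is done.

Besides the shell and the picture viewer there is one more tool, called after "Emit:" by a JSON object that holds its "method" and its "body", one argument or row to a line. jog_arm: Moves the arm, as the interface text tells. Shifts and turns lie within -1 to 1; 1 stands for 0.02 m of shift or 45 degrees of turn. Its arguments: {"type":"object","properties":{"plan":{"type":"array"},"grip_force":{"type":"number"}},"required":["plan"]}

```bash
ls; mkdir -p pics
cat > h.py <<'E'
import numpy as np, cv2
from scipy.spatial.transform import Rotation as R
from station import ctrl
def cam(name):
    i=ctrl.camera_info(name); K=np.array(i["camera_matrix"],float)
    if "rvec" in i:
        Rw=R.from_rotvec(np.ravel(i["rvec"])).as_matrix(); c=-Rw.T@np.ravel(i["tvec"]); Rc=Rw.T
    else:
        o=ctrl.get_obs(); T=np.array(i["T_tool_cam"]); Rt=R.from_rotvec(o["tool_rot"]).as_matrix()
        Rc=Rt@T[:3,:3]; c=Rt@T[:3,3]+np.array(o["tool_pos"])
    return K,float(i["k1"]),Rc,c
def rays(C,uv):
    K,k1,Rc,c=C
    p=cv2.undistortPoints(np.array(uv,float).reshape(-1,1,2),K,np.array([k1,0,0,0,0.])).reshape(-1,2)
    return np.c_[p,np.ones(len(p))]@Rc.T
def onz(C,uv,z):
    d=rays(C,uv); c=C[3]; return c+d*((z-c[2])/d[:,2])[:,None]
def proj(C,P):
    K,k1,Rc,c=C; rv=cv2.Rodrigues(Rc.T)[0]
    return cv2.projectPoints(np.array(P,float).reshape(-1,1,3),rv,-Rc.T@c,K,np.array([k1,0,0,0,0.]))[0].reshape(-1,2)
def dep(C,uv,D):
    uv=np.array(uv,int); d=rays(C,uv); return C[3]+d*D[uv[:,1],uv[:,0]][:,None]
def snap(name,fn):
    C=cam(name); I,D=ctrl.get_image(name); cv2.imwrite("pics/"+fn+".png",I[:,:,::-1]); np.savez("pics/"+fn+".npz",I=I,D=D,K=C[0],k=C[1],R=C[2],c=C[3]); return C,I,D
def load(fn):
    z=np.load("pics/"+fn+".npz"); return (z["K"],float(z["k"]),z["R"],z["c"]),z["I"],z["D"]
E
python3 - <<'E'
from h import *
for n in("scene","side"):
    C,I,D=snap(n,n+"0"); print(n,C[3].round(3),C[2][:,2].round(2))
print({k:np.round(v,3) for k,v in ctrl.get_obs().items()})
print(np.round(ctrl.camera_info("wrist")["T_tool_cam"],3))
E
```

```text
pics
scene [ 0.144 -0.512  0.866] [ 0.45  0.48 -0.75]
side [ 0.566 -1.023  0.85 ] [ 0.02  0.8  -0.6 ]
{'t': np.float64(0.1), 'q': array([ 1.037,  0.053,  1.614,  0.   ,  1.476, -0.119]), 'dq': array([-0.001, -0.   , -0.002,  0.002,  0.   ,  0.   ]), 'effort': array([-0.0000e+00, -3.9490e+01, -3.7136e+01, -0.0000e+00,  4.0000e-03,
       -0.0000e+00]), 'tool_pos': array([0.252, 0.572, 0.23 ]), 'tool_rot': array([-6.470e-01, -3.074e+00,  3.000e-03]), 'contact_force': array([ 0.02 ,  0.495, -0.535]), 'wrist_torque': array([-0.007,  0.047, -0.001]), 'grip_force': np.float64(0.0), 'opening': np.float64(0.085)}
[[-0.001 -0.957 -0.288  0.075]
 [ 1.    -0.001 -0.002 -0.   ]
 [ 0.002 -0.288  0.957 -0.143]
 [ 0.     0.     0.     1.   ]]
```

View pics/scene0.png

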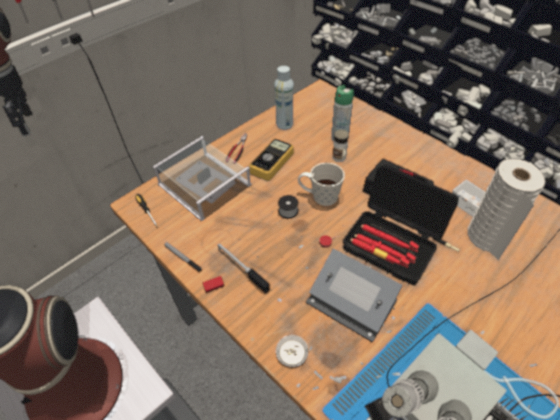

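View pics/side0.png

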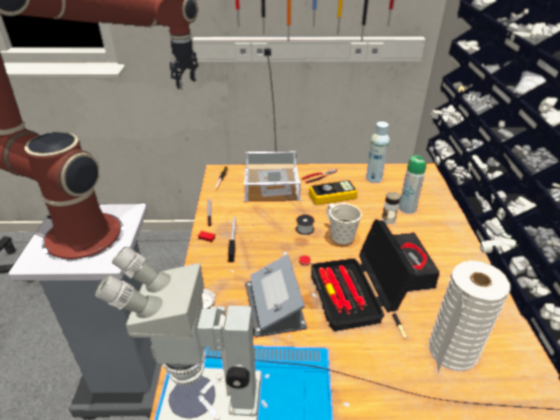

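Scene view: guard at about (203,180), template in it, rod handle (258,278) with hook toward (222,247), stand (355,292), mug (327,185), microscope lower right (side view: 190,320).

Run:
```python
from h import *
C,I,D=load("scene0"); S,J,E=load("side0")
for n,uv in dict(guard=(203,180),guardm=(203,213),handle=(258,280),hook=(222,247),face=(350,288),mug=(327,185)).items():
    print(n,onz(C,[uv],.0).round(3),dep(C,[uv],D).round(3))
for n,uv in dict(guard=(273,185),handle=(232,250),rod=(235,222),face=(278,295),mug=(343,225)).items():
    print(n,onz(S,[uv],.0).round(3),dep(S,[uv],E).round(3))
a=cv2.resize(I[130:240,140:270],None,fx=5.5,fy=5.5,interpolation=3)[:,:,::-1][:300*2]
b=cv2.resize(I[225:345,205:415],None,fx=3.8,fy=3.8,interpolation=3)[:,:,::-1]
cv2.imwrite("pics/a.png",a);cv2.imwrite("pics/b.png",b)
```

```text
guard [[0.574 0.287 0.   ]] [[0.54  0.225 0.068]]
guardm [[0.494 0.183 0.   ]] [[0.484 0.161 0.027]]
handle [[ 0.457 -0.085  0.   ]] [[ 0.445 -0.102  0.034]]
hook [[0.458 0.054 0.   ]] [[0.448 0.036 0.028]]
face [[ 0.597 -0.258  0.   ]] [[ 0.566 -0.275  0.058]]
mug [[0.816 0.008 0.   ]] [[ 0.786 -0.015  0.039]]
guard [[0.571 0.263 0.   ]] [[0.571 0.258 0.004]]
handle [[ 0.451 -0.075  0.   ]] [[ 0.455 -0.113  0.034]]
rod [[0.451 0.055 0.   ]] [[0.452 0.052 0.003]]
face [[ 0.581 -0.249  0.   ]] [[ 0.58  -0.306  0.062]]
mug [[0.787 0.037 0.   ]] [[ 0.766 -0.065  0.081]]
```

View pics/a.png

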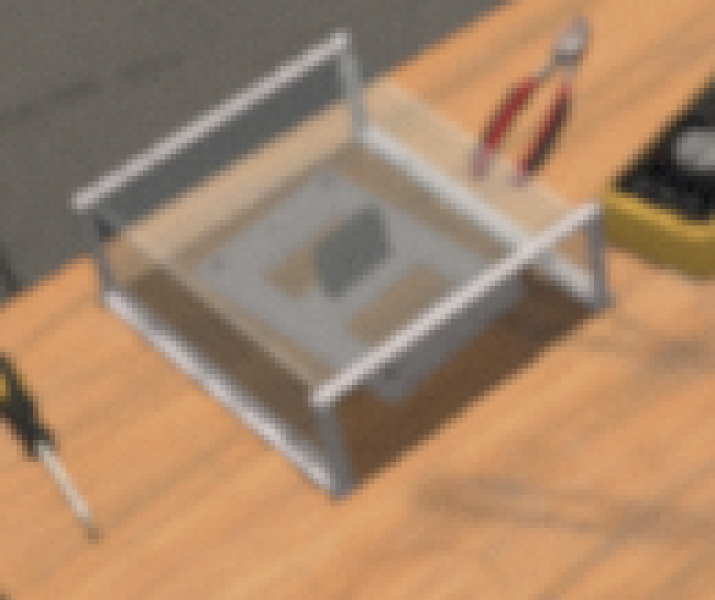

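View pics/b.png

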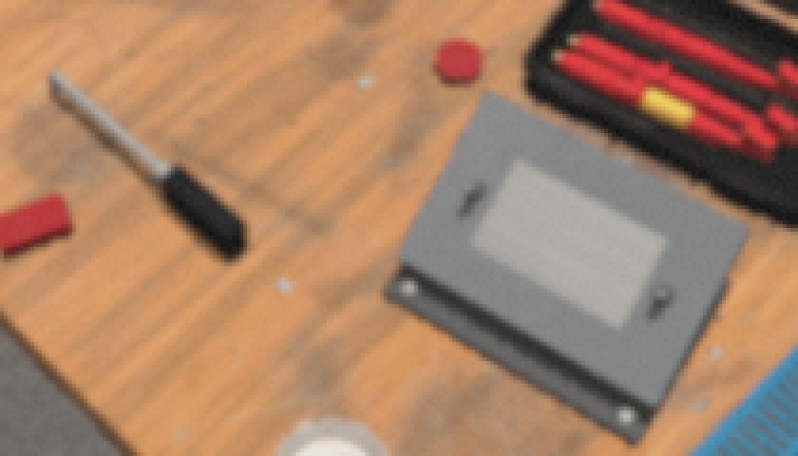

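Run:
```python
from h import *
C,I,D=load("scene0")
A=lambda p:np.array(p)/5.5+[140,130]
B=lambda p:np.array(p)/3.8+[205,225]
print("guard bot",onz(C,A([(340,490),(603,303),(107,300)]),0).round(3).tolist())
print("guard top",onz(C,A([(320,398),(600,208),(78,200),(343,38)]),.072).round(3).tolist())
print("tmpl",onz(C,A([(190,265),(330,168),(520,290),(395,400)]),.01).round(3).tolist(), onz(C,A([(218,262),(340,185)]),.01).round(3))
print("bar top",onz(C,A([(318,240),(383,207)]),.044).round(3).tolist())
print("win front", onz(C,A([(347,325),(415,265),(435,285)]),.01).round(3).tolist())
print("hook/handle top",onz(C,B([(56,78)]),.026).round(3),onz(C,B([(170,170),(230,240)]),.034).round(3).tolist())
print("face corners",[onz(C,B([p]),z).round(3).tolist() for p,z in(((490,95),.089),((747,232),.089),((400,255),.031),((650,405),.031))])
print("pin", onz(C,B([(463,212),(652,310)]),.06).round(3))
m=dep(C,[(315,200),(327,205),(338,200),(327,172),(300,180)],D);print(m.round(3))
```

```text
guard bot [[0.479, 0.168, -0.0], [0.657, 0.17, 0.0], [0.47, 0.367, 0.0]]
guard top [[0.479, 0.164, 0.072], [0.659, 0.165, 0.072], [0.473, 0.368, 0.072], [0.65, 0.372, 0.072]]
tmpl [[0.514, 0.346, 0.01], [0.614, 0.353, 0.01], [0.627, 0.202, 0.01], [0.531, 0.187, 0.01]] [[0.526 0.337 0.01 ]
 [0.61  0.338 0.01 ]]
bar top [[0.557, 0.278, 0.044], [0.597, 0.273, 0.044]]
win front [[0.546, 0.248, 0.01], [0.6, 0.257, 0.01], [0.598, 0.237, 0.01]]
hook/handle top [[0.448 0.045 0.026]] [[0.45, -0.067, 0.034], [0.443, -0.13, 0.034]]
face corners [[[0.602, -0.194, 0.089]], [[0.631, -0.361, 0.089]], [[0.509, -0.209, 0.031]], [[0.537, -0.376, 0.031]]]
pin [[ 0.543 -0.227  0.06 ]
 [ 0.57  -0.346  0.06 ]]
[[ 0.74  -0.013  0.011]
 [ 0.754 -0.046  0.005]
 [ 0.793 -0.054  0.   ]
 [ 0.807  0.005  0.061]
 [ 0.775  0.078  0.002]]
```

Emit:
{"method": "jog_arm", "body": {
  "plan": [
    [-0.8,-1,0,0,0,0,1],
    [-0.8,-1,0,0,0,0,1],
    [-0.8,-1,0,0,0,0,1],
    [-0.8,-1,0,0,0,0,1],
    [-0.8,-1,0,0,0,0,1],
    [-0.8,-1,0,0,0,0,1],
    [-0.8,-1,0,0,0,0,1],
    [-0.8,-1,0,0,0,0,1]
  ]
}}

```text
t: 0.9
tool_pos: [0.3044, 0.3727, 0.2307]
tool_rot: [-0.647, -3.074, 0.001]
contact_force: [-0.0, -0.1, 0.8]
opening: 0.0852
grip_force: 0.0
```

Emit:
{"method": "jog_arm", "body": {
  "plan": [
    [-0.8,-1,0,0,0,0,1],
    [-0.8,-1,0,0,0,0,1],
    [-0.8,-1,0,0,0,0,1],
    [-0.8,-1,0,0,0,0,1],
    [-0.8,-1,0,0,0,0,1],
    [-0.8,-1,0,0,0,0,1],
    [-0.8,-1,0,0,0,0,1],
    [-0.8,-1,0,0,0,0,1]
  ]
}}

```text
t: 1.7
tool_pos: [0.357, 0.1749, 0.2308]
tool_rot: [-0.647, -3.074, 0.0]
contact_force: [0.5, -0.1, -0.3]
opening: 0.0858
grip_force: 0.0
```

Emit:
{"method": "jog_arm", "body": {
  "plan": [
    [-0.8,-1,0,0,0,0,1],
    [-0.8,-1,0,0,0,0,1],
    [-0.8,-1,0,0,0,0,1],
    [-0.8,-1,0,0,0,0,1],
    [-0.8,-1,0,0,0,0,1],
    [-0.8,-1,0,0,0,0,1],
    [-0.8,-1,0,0,0,0,1],
    [-0.8,-1,0,0,0,0,1]
  ]
}}

```text
t: 2.5
tool_pos: [0.4097, -0.0231, 0.2308]
tool_rot: [-0.647, -3.074, -0.0]
contact_force: [0.8, 0.5, -0.3]
opening: 0.0858
grip_force: 0.0
```

Emit:
{"method": "jog_arm", "body": {
  "plan": [
    [0,0,0,0,0,0.18,1],
    [0,0,0,0,0,0.18,1],
    [0,0,0,0,0,0.18,1],
    [0,0,0,0,0,0.18,1],
    [0,0,0,0,0,0.18,1],
    [0,0,0,0,0,0.18,1],
    [0,0,0,0,0,0.18,1],
    [0,0,0,0,0,0.18,1]
  ]
}}

```text
t: 3.3
tool_pos: [0.4095, -0.022, 0.2308]
tool_rot: [-2.2, -2.242, 0.001]
contact_force: [-0.6, 0.7, -0.1]
opening: 0.0853
grip_force: 0.0
```

```bash
cat >> h.py <<'E'
def to(pos=None,x=None,z=(0,0,-1)):
    """shift (units, tool axes) to pos; turn (units) to tool z along z, tool x nearest x"""
    o=ctrl.get_obs(); Rt=R.from_rotvec(o["tool_rot"]).as_matrix()
    s=Rt.T@(np.array(pos)-o["tool_pos"])/.02 if pos is not None else None
    t=None
    if x is not None:
        z=np.array(z,float)/np.linalg.norm(z); x=np.array(x,float); x-=z*(x@z); x/=np.linalg.norm(x)
        t=R.from_matrix(Rt.T@np.c_[x,np.cross(z,x),z]).as_rotvec()/(np.pi/4)
    print("t",round(o["t"],2),"at",np.round(o["tool_pos"],4),"F",np.round(o["contact_force"],1),"op",round(o["opening"],4),"shift",None if s is None else s.round(2),"turn",None if t is None else t.round(3))
E
python3 - <<'E'
from h import *
C,I,D=snap("wrist","w1")
to((.447,-.105,.2),(0.02,1,0))
print(proj(C,[(.446,-.105,.034),(.446,-.073,.034),(.448,.045,.024)]).round())
E
```

```text
t 3.35 at [ 0.4095 -0.022   0.2308] F [-0.3 -0.2 -0.4] op 0.0853 shift [-4.18  1.81  1.54] turn [-0.001 -0.     0.045]
[[317. 251.]
 [318. 222.]
 [325. 101.]]
```

View pics/w1.png

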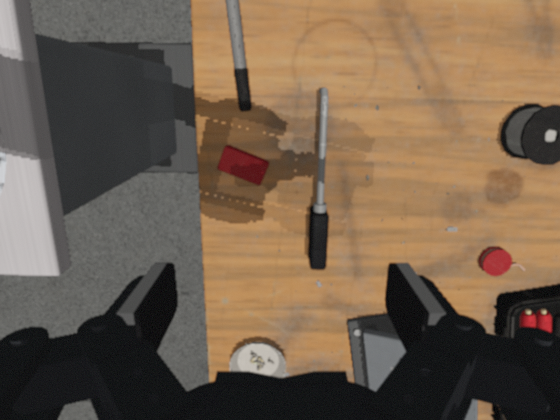

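Wrist view: handle from (319,207) to (317,268), hook at (322,90), rod free of other things.

Run:
```python
from h import *
C,I,D=load("w1")
print(onz(C,[(317,268),(309.5,268),(326,268)],.034).round(4)); print(onz(C,[(322.5,90)],.0275).round(4), onz(C,[(320,150),(319.5,195)],.024).round(4))
g=cv2.cvtColor(I,cv2.COLOR_RGB2GRAY)
m=(g<55).astype(np.uint8); m[:195]=0;m[285:]=0;m[:,:300]=0;m[:,345:]=0
c=max(cv2.findContours(m,0,2)[0],key=cv2.contourArea); print(cv2.minAreaRect(c)); print(c[:,0].min(0),c[:,0].max(0))
```

```text
[[ 0.4474 -0.1242  0.034 ]
 [ 0.4395 -0.1243  0.034 ]
 [ 0.4569 -0.124   0.034 ]]
[[0.4447 0.0551 0.0275]] [[ 0.4455 -0.0012  0.024 ]
 [ 0.4472 -0.0471  0.024 ]]
((317.04486083984375, 237.23794555664062), (18.673603057861328, 61.775569915771484), 3.3664605617523193)
[308 206] [327 268]
```

Run:
```python
from h import *
to((.447,-.095,.007),(-0.018,1,0))
```

```text
t 3.35 at [ 0.4095 -0.022   0.2308] F [-0.3 -0.2 -0.4] op 0.0853 shift [-3.68  1.83 11.19] turn [-0.001 -0.    -0.003]
```

Emit:
{"method": "jog_arm", "body": {
  "plan": [
    [-0.74,0.37,1,0,0,0,1],
    [-0.74,0.37,1,0,0,0,1],
    [-0.74,0.37,1,0,0,0,1],
    [-0.73,0.36,1,0,0,0,1],
    [-0.73,0.36,1,0,0,0,1],
    [0,0,1,0,0,0,1],
    [0,0,1,0,0,0,1],
    [0,0,1,0,0,0,1]
  ]
}}

```text
t: 4.15
tool_pos: [0.448, -0.0948, 0.0701]
tool_rot: [-2.191, -2.251, 0.0]
contact_force: [-0.1, -0.1, -0.8]
opening: 0.0853
grip_force: 0.0
```

Emit:
{"method": "jog_arm", "body": {
  "plan": [
    [0,0,1,0,0,0,1],
    [0,0,1,0,0,0,1],
    [0,0,1,0,0,0,0],
    [0,0,0.2,0,0,0,-1],
    [0,0,0,0,0,0,-1],
    [0,0,0,0,0,0,-1],
    [0,0,0,0,0,0,-1],
    [0,0,0,0,0,0,-1]
  ],
  "grip_force": 60
}}

```text
t: 4.95
tool_pos: [0.4495, -0.0952, 0.0088]
tool_rot: [2.191, 2.248, 0.002]
contact_force: [0.2, -1.2, 4.2]
opening: 0.0174
grip_force: 59.1
```

Emit:
{"method": "jog_arm", "body": {
  "plan": [
    [0,0,0,0,0,0,-1],
    [0,0,0,0,0,0,-1]
  ]
}}

```text
t: 5.15
tool_pos: [0.4495, -0.0952, 0.0087]
tool_rot: [2.192, 2.248, 0.002]
contact_force: [-0.0, 0.3, 7.5]
opening: 0.0168
grip_force: 59.4
```

Run:
```python
from h import *
C,I,D=load("scene0")
print(dep(C,[(326,241),(288,200),(281,210),(298,210),(288,216),(213,284)],D).round(3))
C,I,D=snap("wrist","w2")
to((.581,-.02,.075),(-0.01,1,0))
to((.581,.091,.03),(-0.01,1,0))
```

```text
[[ 0.653 -0.131  0.013]
 [ 0.672  0.025  0.035]
 [ 0.642  0.022  0.021]
 [ 0.684 -0.001  0.005]
 [ 0.649  0.003  0.005]
 [ 0.369 -0.023  0.014]]
t 5.2 at [ 0.4495 -0.0952  0.0087] F [-0.6  0.5  6. ] op 0.0172 shift [ 3.59  6.68 -3.3 ] turn [0.003 0.001 0.019]
t 5.2 at [ 0.4495 -0.0952  0.0087] F [-0.6  0.5  6. ] op 0.0172 shift [ 9.14  6.81 -1.06] turn [0.003 0.001 0.019]
```

View pics/w2.png

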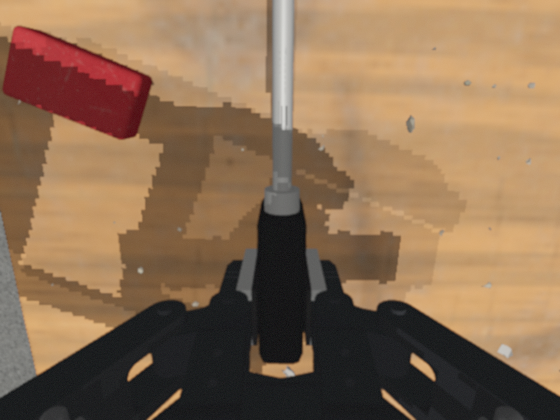

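Wrist view: rod gripped squarely, running straight along tool x (column 282), clear of the red block.

Emit:
{"method": "jog_arm", "body": {
  "plan": [
    [0,0,-1,0,0,0,-1],
    [0,0,-1,0,0,0,-1],
    [0.3,0.8,-1,0,0,0,-1],
    [0.5,0.97,-0.3,0,0,0,-1],
    [0.5,0.97,0,0,0,0,-1],
    [0.5,0.97,0,0,0,0,-1],
    [0.5,0.97,0,0,0,0,-1],
    [0.5,0.97,0,0,0,0,-1]
  ]
}}

```text
t: 6.0
tool_pos: [0.56, -0.0353, 0.0726]
tool_rot: [-2.193, -2.249, 0.001]
contact_force: [-0.5, -0.2, -1.6]
opening: 0.0168
grip_force: 58.7
```

Emit:
{"method": "jog_arm", "body": {
  "plan": [
    [0.6,1,0,0,0,0,-1],
    [0,0,0.9,0,0,0,-1],
    [0,0,0.9,0,0,0,-1],
    [0,0,0.5,0,0,0,-1],
    [0,0,0,0,0,0,-1]
  ]
}}

```text
t: 6.5
tool_pos: [0.5774, -0.0231, 0.0248]
tool_rot: [-2.191, -2.246, 0.004]
contact_force: [-0.4, 0.4, -2.4]
opening: 0.017
grip_force: 58.7
```

Run:
```python
from h import *
to((.581,.091,.03),(-0.025,1,0))
C,I,D=snap("wrist","w3")
o=ctrl.get_obs();Rt=R.from_rotvec(o["tool_rot"]).as_matrix()
h=Rt@[.152,0,.0087]+o["tool_pos"];print("hook",h.round(4),proj(C,[h]))
```

```text
t 6.5 at [ 0.5774 -0.0231  0.0248] F [-0.4  0.4 -2.4] op 0.017 shift [ 5.7   0.32 -0.25] turn [-0.006 -0.001  0.   ]
hook [0.5747 0.1286 0.0176] [[ 288.03768586 -138.70015294]]
```

View pics/w3.png

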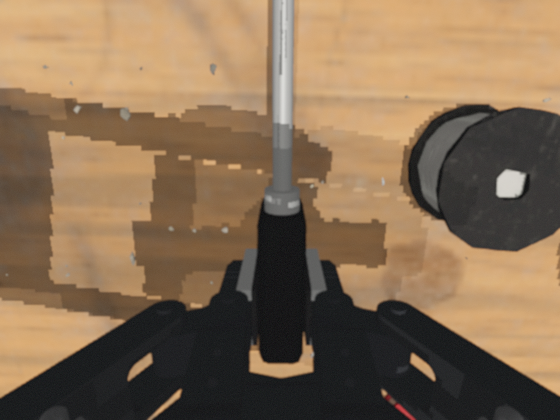

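Wrist view: rod still straight in the grip; tape spool at (500,180), beside the path.

Emit:
{"method": "jog_arm", "body": {
  "plan": [
    [0,0,-0.25,0,0,0,-1],
    [0.8,0.05,0,0,0,0,-1],
    [0.8,0.05,0,0,0,0,-1],
    [0.8,0.05,0,0,0,0,-1],
    [0.8,0.05,0,0,0,0,-1],
    [0.8,0.05,0,0,0,0,-1],
    [0.8,0.05,0,0,0,0,-1],
    [0.8,0,0,0,0,0,-1]
  ]
}}

```text
t: 7.35
tool_pos: [0.5827, 0.0903, 0.0323]
tool_rot: [-2.193, -2.25, 0.0]
contact_force: [-0.4, -0.8, -1.0]
opening: 0.017
grip_force: 58.7
```

Emit:
{"method": "jog_arm", "body": {
  "plan": [
    [0,0,0,0,0,0,-1]
  ]
}}

```text
t: 7.45
tool_pos: [0.5825, 0.0909, 0.0322]
tool_rot: [-2.19, -2.251, -0.0]
contact_force: [0.3, -0.1, -2.1]
opening: 0.0169
grip_force: 58.7
```

Run:
```python
from h import *
C,I,D=snap("scene","s2")
o=ctrl.get_obs();Rt=R.from_rotvec(o["tool_rot"]).as_matrix()
h=Rt@[.152,0,.0087]+o["tool_pos"];print("hook",h.round(4)); p=proj(C,[h,h+[0,0,.0275]]);print(p,o["contact_force"])
for q in p: print((q-[140,130])*5.5)
cv2.imwrite("pics/s2c.png",cv2.resize(I[130:240,140:270],None,fx=5.5,fy=5.5,interpolation=3)[:,:,::-1][:600])
```

```text
hook [0.5785 0.2418 0.0234]
[[212.39632005 181.17444711]
 [210.98695348 174.37656004]] [ 0.2441145  -0.45099392 -1.57024969]
[398.17976026 281.45945909]
[390.42824413 244.0710802 ]
```

View pics/s2c.png

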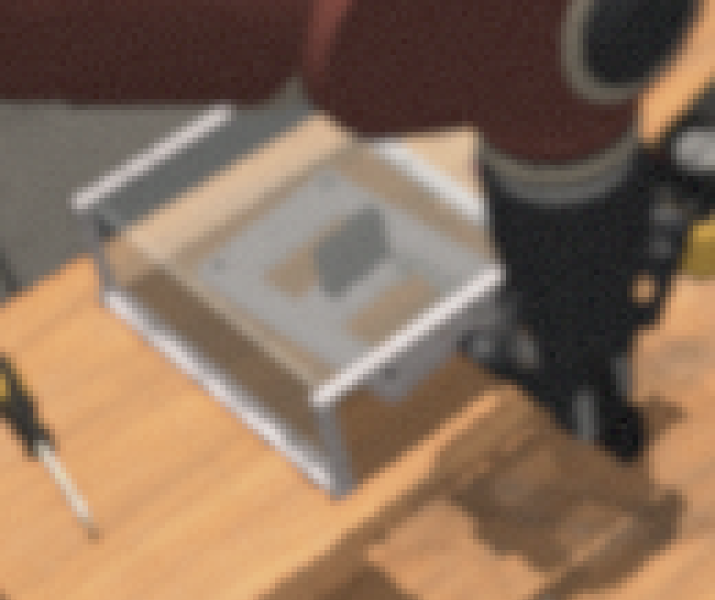

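Scene crop: hook inside the hood above the front window (about (400,280)), window spans (345,325)–(437,290); it is over the opening.

Emit:
{"method": "jog_arm", "body": {
  "plan": [
    [0,0,0.4,0,0,0,-1],
    [0,0,0.4,0,0,0,-1],
    [0,0,0.15,0,0,0,-1],
    [0,0,0,0,0,0,-1],
    [-0.5,0,0,0,0,0,-1],
    [-0.5,0,0,0,0,0,-1],
    [-0.5,0,0,0,0,0,-1],
    [-0.5,0,0,0,0,0,-1]
  ]
}}

```text
t: 8.3
tool_pos: [0.5839, 0.0476, 0.0136]
tool_rot: [2.194, 2.248, 0.0]
contact_force: [0.2, 1.0, -1.4]
opening: 0.0172
grip_force: 58.6
```

Emit:
{"method": "jog_arm", "body": {
  "plan": [
    [-0.6,0,0,0,0,0,-1],
    [-0.6,0,0,0,0,0,-1],
    [-0.6,0,0,0,0,0,-1],
    [-0.6,0,0,0,0,0,-1],
    [-0.6,0,0,0,0,0,-1],
    [-0.6,0,0,0,0,0,-1],
    [-0.6,0,0,0,0,0,-1],
    [-0.6,0,0,0,0,0,-1]
  ]
}}

```text
t: 9.1
tool_pos: [0.5861, -0.0482, 0.0133]
tool_rot: [-2.193, -2.249, -0.0]
contact_force: [0.2, 2.5, -1.1]
opening: 0.0171
grip_force: 58.7
```

Emit:
{"method": "jog_arm", "body": {
  "plan": [
    [-0.6,0,0,0,0,0,-1],
    [-0.6,0,0,0,0,0,-1],
    [-0.6,0,0,0,0,0,-1],
    [-0.5,0,0,0,0,0,-1],
    [-0.4,0,0,0,0,0,-1],
    [-0.2,0,0,0,0,0,-1],
    [0,0,0,0,0,0,-1]
  ]
}}

```text
t: 9.8
tool_pos: [0.5877, -0.106, 0.0133]
tool_rot: [2.194, 2.248, -0.0]
contact_force: [-0.3, 0.6, -0.5]
opening: 0.017
grip_force: 58.7
```

Run:
```python
from h import *
C,I,D=snap("scene","s3")
to()
cv2.imwrite("pics/s3c.png",cv2.resize(I[130:290,150:300],None,fx=3.75,fy=3.75,interpolation=3)[:,:,::-1])
```

```text
t 9.85 at [ 0.5877 -0.1056  0.0134] F [-0.1 -0.5 -0.6] op 0.017 shift None turn None
```

View pics/s3c.png

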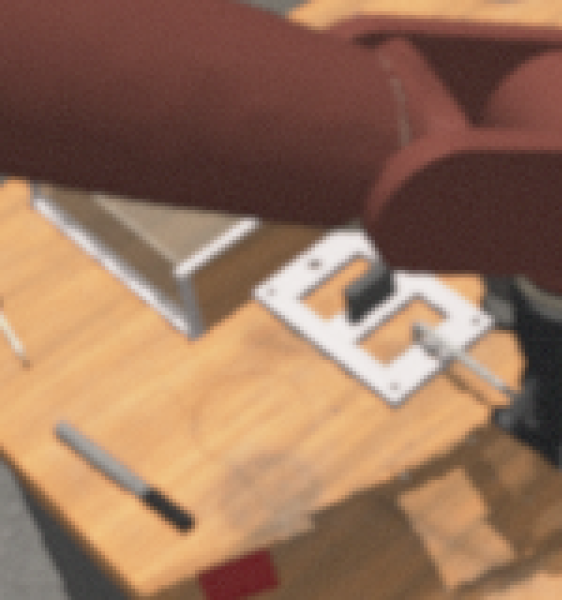

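Scene crop: template is out and free of the hood, bar at (370,290), hook in the front window at (430,335).

Emit:
{"method": "jog_arm", "body": {
  "plan": [
    [0.2,0,-0.5,0,0,0,-1],
    [0,0,-1,0,0,0,-1],
    [0,0,-1,0,0,0,-1],
    [0,-1,0,0,0,0,-1],
    [0,-1,0,0,0,0,-1],
    [0,-1,0,0,0,0,-1],
    [0,-1,0,0,0,0,-1],
    [0,-1,0,0,0,0,-1]
  ]
}}

```text
t: 10.65
tool_pos: [0.487, -0.1033, 0.0641]
tool_rot: [2.192, 2.249, 0.0]
contact_force: [0.5, -0.7, -1.9]
opening: 0.017
grip_force: 58.8
```

Emit:
{"method": "jog_arm", "body": {
  "plan": [
    [0,-1,0,0,0,0,-1],
    [0.2,-1,0,0,0,0,-1],
    [0,-0.2,0.8,0,0,0,-1],
    [0,0,0.8,0,0,0,-1],
    [0,0,0.6,0,0,0,-1],
    [0,0,0.3,0,0,0,-1],
    [0,0,0.1,0,0,0,-1],
    [0,0,0,0,0,0,-1]
  ]
}}

```text
t: 11.45
tool_pos: [0.4437, -0.1008, 0.0115]
tool_rot: [2.193, 2.249, 0.0]
contact_force: [-0.3, 0.7, -1.2]
opening: 0.0169
grip_force: 58.9
```

Emit:
{"method": "jog_arm", "body": {
  "plan": [
    [0,0,0.14,0,0,0,-1],
    [0,0,0,0,0,0,-1],
    [0,0,0,0,0,0,1],
    [0,0,0,0,0,0,1],
    [0,0,0,0,0,0,1],
    [0,0,-0.5,0,0,0,1],
    [0,0,-1,0,0,0,1],
    [0,0,-1,0,0,0,1]
  ]
}}

```text
t: 12.25
tool_pos: [0.4432, -0.1008, 0.0595]
tool_rot: [-2.193, -2.249, 0.0]
contact_force: [0.3, -0.2, 0.7]
opening: 0.0854
grip_force: 0.0
```

Emit:
{"method": "jog_arm", "body": {
  "plan": [
    [0,0,-1,0,0,0,1],
    [0,0,-1,0,0,0,1],
    [1,0.7,-1,0,0,0,1],
    [1,0.7,-1,0,0,0,1],
    [1,0.7,-1,0,0,0,1],
    [1,0.7,-1,0,0,0,1],
    [1,0.7,-1,0,0,0,1],
    [1,0.7,-1,0,0,0,1]
  ]
}}

```text
t: 13.05
tool_pos: [0.5248, 0.0221, 0.2203]
tool_rot: [2.193, 2.249, 0.001]
contact_force: [0.4, -0.8, -0.5]
opening: 0.0855
grip_force: 0.0
```

Emit:
{"method": "jog_arm", "body": {
  "plan": [
    [0,0,0,0,0,-0.19,1],
    [0,0,0,0,0,-0.19,1],
    [0,0,0,0,0,-0.19,1],
    [0,0,0,0,0,-0.19,1],
    [0,0,0,0,0,-0.19,1],
    [0,0,0,0,0,-0.19,1],
    [0,0,0,0,0,-0.19,1],
    [0,0,0,0,0,-0.19,1]
  ]
}}

```text
t: 13.85
tool_pos: [0.5244, 0.0212, 0.2194]
tool_rot: [0.54, 3.094, 0.0]
contact_force: [-0.1, -0.7, 0.3]
opening: 0.0857
grip_force: 0.0
```

Emit:
{"method": "jog_arm", "body": {
  "plan": [
    [0,0,0,0,0,-0.19,1],
    [0,0,0,0,0,-0.19,1],
    [0,0,0,0,0,0,1]
  ]
}}

```text
t: 14.15
tool_pos: [0.5244, 0.0212, 0.2193]
tool_rot: [0.084, 3.14, -0.0]
contact_force: [0.1, 0.0, -0.6]
opening: 0.0852
grip_force: 0.0
```

Run:
```python
from h import *
to()
C,I,D=snap("wrist","w4")
C,I,D=snap("scene","s4")
```

```text
t 14.15 at [0.5244 0.0212 0.2193] F [ 0.1  0.  -0.6] op 0.0852 shift None turn None
```

View pics/w4.png

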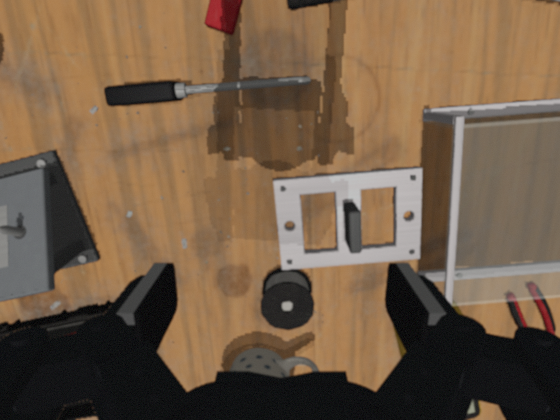

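Wrist view: template flat, holes at (290,225) and (408,215), bar at (353,226), hood mouth at column 455, rod laid at (105–310, 80–95).

Run:
```python
from h import *
C,I,D=load("w4")
g=cv2.cvtColor(I,cv2.COLOR_RGB2GRAY); hs=cv2.cvtColor(I,cv2.COLOR_RGB2HSV)
for (u,v) in((290,225),(408,215)):
    w=hs[v-10:v+11,u-10:u+11,1]; m=(w>70).astype(np.uint8)
    n,l,s,c=cv2.connectedComponentsWithStats(m); print(s[1:,4],c[1:]+[u-10,v-10])
m=((hs[...,1]<45)&(g>120)).astype(np.uint8); m[:160]=0;m[275:]=0;m[:,:268]=0;m[:,428:]=0
c=max(cv2.findContours(m,0,2)[0],key=cv2.contourArea); r=cv2.minAreaRect(c); b=cv2.boxPoints(r); W=onz(C,b,.01)
print(W.round(4),W.mean(0).round(4),np.linalg.norm(np.diff(W,axis=0),axis=1).round(4))
H=onz(C,[(290,225),(408,215)],.008);print(H.round(4),H.mean(0).round(4),np.linalg.norm(H[0]-H[1]))
```

```text
[38] [[289.21052632 224.36842105]]
[35] [[406.91428571 214.48571429]]
[[0.5323 0.0119 0.01  ]
 [0.5277 0.1623 0.01  ]
 [0.6282 0.1764 0.01  ]
 [0.634  0.0138 0.01  ]] [0.5805 0.0911 0.01  ] [0.1504 0.1015 0.1627]
[[0.583  0.0271 0.008 ]
 [0.5787 0.1514 0.008 ]] [0.5808 0.0892 0.008 ] 0.12436648932460043
```

Run:
```python
from h import *
to((.581,.089,.016),(-.9994,-.0345,0))
```

```text
t 14.25 at [0.5244 0.0212 0.2191] F [-0.1  0.2  0.1] op 0.0857 shift [-2.62  3.54 10.16] turn [-0.     0.001 -0.116]
```

Emit:
{"method": "jog_arm", "body": {
  "plan": [
    [-0.65,0.89,0,0,0,0,1],
    [-0.65,0.89,0,0,0,0,1],
    [-0.66,0.88,0,0,0,0,1],
    [-0.66,0.88,0,0,0,0,1],
    [0,0,1,0,0,-0.116,1],
    [0,0,1,0,0,0,1],
    [0,0,1,0,0,0,1],
    [0,0,1,0,0,0,1]
  ]
}}

```text
t: 15.05
tool_pos: [0.5806, 0.0892, 0.138]
tool_rot: [-0.055, 3.141, -0.0]
contact_force: [0.8, 0.5, 0.6]
opening: 0.0854
grip_force: 0.0
```

Emit:
{"method": "jog_arm", "body": {
  "plan": [
    [0,0,1,0,0,0,1],
    [0,0,1,0,0,0,1],
    [0,0,1,0,0,0,1],
    [0,0,1,0,0,0,1],
    [0,0,1,0,0,0,1],
    [0,0,0.9,0,0,0,1],
    [0,0,0.2,0,0,0,1],
    [0,0,0,0,0,0,1]
  ]
}}

```text
t: 15.85
tool_pos: [0.58, 0.0891, 0.016]
tool_rot: [0.057, -3.14, 0.0]
contact_force: [0.4, -0.6, 0.1]
opening: 0.0854
grip_force: 0.0
```

Emit:
{"method": "jog_arm", "body": {
  "plan": [
    [0,0,0,0,0,0,-1],
    [0,0,0,0,0,0,-1],
    [0,0,0,0,0,0,-1],
    [0,0,0,0,0,0,-1],
    [0,0,0,0,0,0,-1],
    [0,0,0,0,0,0,-1]
  ],
  "grip_force": 80
}}

```text
t: 16.45
tool_pos: [0.581, 0.0892, 0.0171]
tool_rot: [-0.059, 3.14, 0.0]
contact_force: [0.3, 1.2, 0.9]
opening: 0.0108
grip_force: 79.6
```

Run:
```python
from h import *
to()
o=ctrl.get_obs();Rt=R.from_rotvec(o["tool_rot"]).as_matrix();print(Rt.round(4))
C,I,D=snap("wrist","w5")
print([proj(C,[p]).round(1).tolist() for p in((.583,.027,.01),(.5787,.1514,.01))])
```

```text
t 16.45 at [0.581  0.0892 0.0171] F [0.3 1.2 0.9] op 0.0108 shift None turn None
[[-9.993e-01 -3.750e-02  1.000e-03]
 [-3.750e-02  9.993e-01  1.000e-04]
 [-1.000e-03  1.000e-04 -1.000e+00]]
[[[147.3, 262.0]], [[415.2, 262.5]]]
```

```bash
cat >> h.py <<'E'
def blobs(I,c,r=14,s=70):
    hs=cv2.cvtColor(I,cv2.COLOR_RGB2HSV); u,v=c
    m=(hs[v-r:v+r+1,u-r:u+r+1,1]>s).astype(np.uint8)
    n,l,st,ce=cv2.connectedComponentsWithStats(m)
    return [(int(st[i,4]),st[i,2:4].tolist(),(ce[i]+[u-r,v-r]).round(1).tolist()) for i in range(1,n) if st[i,4]>15]
def pic(I,c,r=20,step=2):
    u,v=c; g=cv2.cvtColor(I,cv2.COLOR_RGB2GRAY)[v-r:v+r+1:step,u-r:u+r+1:step]
    print("\n".join(" ".join("%3d"%x for x in row) for row in g))
E
python3 - <<'E'
from h import *
C,I,D=load("w5")
for c in((147,262),(415,262)): print(c,blobs(I,c))
pic(I,(147,262),20,2)
pic(I,(415,262),20,2)
E
```

```text
(147, 262) [(126, [16, 12], [150.2, 257.6])]
(415, 262) [(151, [16, 13], [411.4, 257.9])]
206 207 206 204 190 189 191 181 115 115 115 115 114 116 116 115 114 115 116 115 116
205 203 197 195 189 189 190 180 117 113 115 114 115 114 115 116 115 114 113 114 115
204 201 187 186 187 187 188 178 116 110 112 113 113 114 114 114 116 115 116 114 113
206 203 190 188 189 190 189 182 135 134 119 114 114 115 114 115 115 114 115 114 116
208 204 191 190 189 190 190 183 176 177 138 113 114 114 117 115 115 116 115 115 116
198 195 189 188 189 181 169 135 139 146 127 119 113 112 113 114 114 114 114 115 114
187 187 188 187 179 157 123  95 122 128 126 128 128 122 114 114 114 115 115 115 114
192 188 188 179 154 120  90  90 104 112 127 128 132 132 124 116 116 115 115 114 117
196 189 190 170 134  96  90  92  89  81 119 127 130 130 131 124 113 115 117 116 116
193 189 188 170 140  91  89  90  92  87  88 104 106 106 109 117 113 114 116 116 116
190 190 187 169 140  93  91  93  95  97  89  82  75  77  75  83 104 117 117 117 116
186 186 184 167 149  98  92  95  95  98  98  96  91  91  89  92 107 113 114 115 115
18
[... 1817 characters left out ...]
  93 127 171 191 203 204 204
113 112 114 113 110  99  96  96  98  95  97  95  95  94 108 149 179 199 204 203 204
114 113 114 113 111 107 110  97  96  94  96  94 100 127 154 155 192 203 203 203 202
115 113 114 114 114 113 126 117 124 120 120 132 152 161 179 194 203 204 204 204 205
115 115 116 115 114 112 140 169 172 174 174 176 178 181 200 205 205 206 205 205 205
116 114 115 116 134 139 180 206 199 197 197 198 202 205 206 206 205 204 205 205 205
112 113 112 119 177 185 194 206 205 206 205 206 205 205 205 205 204 205 204 205 204
115 113 115 123 180 188 199 206 204 204 204 204 204 204 205 203 204 204 204 202 203
113 114 114 144 187 188 201 204 204 204 203 203 202 203 202 203 202 202 202 202 202
```

Run:
```python
from h import *
C,I,D=load("scene0")
print("lid",dep(C,[(385,178),(420,185),(450,205),(375,200),(445,225)],D).round(3))
T=np.array(ctrl.camera_info("wrist")["T_tool_cam"]); K,k,_,_=cam("wrist")
n=np.array([-.5,0,.866]); y=np.array([-.166,.986,0]);c=np.array([.57,-.285,.06])
n=np.array([-.5*.986,-.5*.166,.866])
P=np.array([c+.0625*y,c-.0625*y]);P=np.r_[P,P+.023*n]
tp=[(.05,.075,.007),(.05,-.075,.007),(-.05,.075,.007),(-.05,-.075,.007)]
for yaw in (0.0375,0.166):
  for p in((.66,-.285,.25),(.68,-.285,.28),(.58,-.05,.28)):
    Rt=np.array([[-np.cos(yaw),-np.sin(yaw),0],[-np.sin(yaw),np.cos(yaw),0],[0,0,-1]]).T; Rt=np.c_[[-np.cos(yaw),-np.sin(yaw),0],[-np.sin(yaw),np.cos(yaw),0],[0,0,-1]]
    Cc=(K,k,Rt@T[:3,:3],Rt@T[:3,3]+np.array(p)); print(yaw,p,proj(Cc,P).round().tolist(),"T",proj(Cc,np.array(tp)@Rt.T+p).round().tolist())
```

```text
lid [[ 0.839 -0.158  0.127]
 [ 0.86  -0.244  0.149]
 [ 0.869 -0.327  0.133]
 [ 0.817 -0.155  0.059]
 [ 0.863 -0.336  0.071]]
0.0375 (0.66, -0.285, 0.25) [[356.0, 67.0], [215.0, 86.0], [359.0, 50.0], [209.0, 71.0]] T [[458.0, 155.0], [105.0, 156.0], [429.0, 352.0], [133.0, 352.0]]
0.0375 (0.68, -0.285, 0.28) [[351.0, 46.0], [221.0, 65.0], [354.0, 30.0], [215.0, 49.0]] T [[458.0, 155.0], [105.0, 156.0], [429.0, 352.0], [133.0, 352.0]]
0.0375 (0.58, -0.05, 0.28) [[112.0, 144.0], [-3.0, 160.0], [99.0, 135.0], [-22.0, 152.0]] T [[458.0, 155.0], [105.0, 156.0], [429.0, 352.0], [133.0, 352.0]]
0.166 (0.66, -0.285, 0.25) [[369.0, 78.0], [227.0, 78.0], [375.0, 62.0], [223.0, 62.0]] T [[458.0, 155.0], [105.0, 156.0], [429.0, 352.0], [133.0, 352.0]]
0.166 (0.68, -0.285, 0.28) [[366.0, 57.0], [234.0, 57.0], [372.0, 41.0], [231.0, 41.0]] T [[458.0, 155.0], [105.0, 156.0], [429.0, 352.0], [133.0, 352.0]]
0.166 (0.58, -0.05, 0.28) [[114.0, 122.0], [-7.0, 123.0], [103.0, 111.0], [-26.0, 113.0]] T [[458.0, 155.0], [105.0, 156.0], [429.0, 352.0], [133.0, 352.0]]
```

```bash
cat >> h.py <<'E'
YAW=0.166
def stand(yaw):
    y=np.array([-np.sin(yaw),np.cos(yaw),0]); n=np.array([-.5*np.cos(yaw),-.5*np.sin(yaw),.75**.5]); return np.cross(y,n),y,n  # upslope x, y, normal
E
python3 - <<'E'
from h import *
for f in("scene0","side0"):
    C,I,D=load(f); vv,uu=np.mgrid[0:420:3,0:560:3]; uv=np.c_[uu.ravel(),vv.ravel()]; P=dep(C,uv,D); P=P[D[uv[:,1],uv[:,0]]>0]
    m=(P[:,0]>.35)&(P[:,0]<.85)&(P[:,1]<-.25)&(P[:,1]>-.9)&(P[:,2]>.11); 
    Q=P[m]; print(f,len(Q),Q.min(0).round(3),Q.max(0).round(3), Q[np.argsort(-Q[:,1])[:4]].round(3).tolist())
x,y,n=stand(.166); c=np.array([.57,-.285,.06])
p=c+.09*x+.085*n+.017*n; print(p)
to(p,-x,-n)
E
```

```text
scene0 728 [ 0.35  -0.671  0.111] [ 0.554 -0.466  0.375] [[0.387, -0.466, 0.114], [0.384, -0.469, 0.111], [0.389, -0.47, 0.12], [0.397, -0.471, 0.118]]
side0 1161 [ 0.35  -0.601  0.114] [ 0.846 -0.255  0.373] [[0.846, -0.255, 0.188], [0.385, -0.487, 0.325], [0.412, -0.487, 0.332], [0.433, -0.488, 0.339]]
[ 0.59657193 -0.28054809  0.19333459]
t 16.5 at [0.581  0.0892 0.0171] F [-0.4  1.   2.2] op 0.0105 shift [ -0.09 -18.5   -8.81] turn [-0.043 -0.665 -0.16 ]
```

Emit:
{"method": "jog_arm", "body": {
  "plan": [
    [0,0,-0.5,0,0,0,-1],
    [0,0,-1,0,0,0,-1],
    [0,0,-1,0,0,0,-1],
    [0,0,-1,0,0,0,-1],
    [0,0,-1,0,0,0,-1],
    [0,0,-1,0,0,0,-1],
    [0,-0.5,-1,0,0,0,-1],
    [0,-1,-1,0,0,0,-1]
  ]
}}

```text
t: 17.3
tool_pos: [0.5809, 0.0598, 0.167]
tool_rot: [0.062, -3.14, -0.001]
contact_force: [0.3, 0.3, -2.2]
opening: 0.0104
grip_force: 78.9
```

Emit:
{"method": "jog_arm", "body": {
  "plan": [
    [0,-1,-1,0,0,0,-1],
    [0,-1,-1,0,0,0,-1],
    [0,-1,-0.5,0,0,0,-1],
    [0,-1,0,0,0,0,-1],
    [0,-1,0,0,0,0,-1],
    [0,-1,0,0,0,0,-1],
    [0,-1,0,0,0,0,-1],
    [0,-1,0,0,0,0,-1]
  ]
}}

```text
t: 18.1
tool_pos: [0.587, -0.1014, 0.2161]
tool_rot: [0.059, -3.14, -0.001]
contact_force: [-0.3, 1.0, -2.5]
opening: 0.0105
grip_force: 78.9
```

Emit:
{"method": "jog_arm", "body": {
  "plan": [
    [0,-1,0,0,0,0,-1],
    [0,-1,0,0,0,0,-1],
    [0,-1,0,0,0,0,-1],
    [0,-1,0,0,0,0,-1],
    [0,-1,0,0,0,0,-1],
    [0,-1,0,0,0,0,-1],
    [0,-1,0,0,0,0,-1],
    [0,-1,0,0,0,0,-1]
  ]
}}

```text
t: 18.9
tool_pos: [0.5937, -0.2623, 0.2165]
tool_rot: [0.059, -3.141, -0.0]
contact_force: [-0.3, -0.6, -2.7]
opening: 0.0105
grip_force: 78.9
```

Emit:
{"method": "jog_arm", "body": {
  "plan": [
    [0,-1,0,0,0,0,-1],
    [0,0,0,-0.011,-0.166,-0.04,-1],
    [0,0,0,-0.011,-0.166,-0.04,-1],
    [0,0,0,-0.011,-0.166,-0.04,-1],
    [0,0,0,-0.011,-0.166,-0.04,-1],
    [0,0,0,0,0,0,-1]
  ]
}}

```text
t: 19.5
tool_pos: [0.5911, -0.2813, 0.2131]
tool_rot: [-0.213, 2.616, 0.063]
contact_force: [-0.8, 0.4, -4.2]
opening: 0.0106
grip_force: 79.0
```

Run:
```python
from h import *
x,y,n=stand(.166); c=np.array([.57,-.285,.06])
p=c+.09*x+.085*n+.017*n
to(p,-x,-n)
C,I,D=snap("wrist","w6")
P=np.array([c+.0625*y,c-.0625*y]);print(proj(C,np.r_[P,P+.023*n]).round())
```

```text
t 19.5 at [ 0.5911 -0.2813  0.2131] F [-0.8  0.4 -4.2] op 0.0106 shift [ 0.25 -0.01  1.  ] turn [ 0.003 -0.007 -0.005]
[[369.  64.]
 [190.  65.]
 [377.  61.]
 [182.  62.]]
```

Run:
```python
from h import *
C,I,D=load("w6")
uv=np.array([(u,v) for v in range(20,135) for u in range(120,440)]); d=D[uv[:,1],uv[:,0]]; uv=uv[d>0]; P=dep(C,uv,D)
x,y,n=stand(.166); c=np.array([.57,-.285,.06]); L=(P-c)@np.c_[x,y,n]
m=(abs(L[:,2])<.02)&(abs(L[:,0])<.045)&(abs(L[:,1])<.075)
for _ in range(4):
    A=np.c_[P[m,:2],np.ones(m.sum())]; s=np.linalg.lstsq(A,P[m,2],rcond=None)[0]; r=P[:,2]-np.c_[P[:,:2],np.ones(len(P))]@s; m=(abs(r)<.002)&(abs(L[:,0])<.05)&(abs(L[:,1])<.08)
nn=np.array([-s[0],-s[1],1]);nn/=np.linalg.norm(nn);print("normal",nn.round(4),"tilt",np.degrees(np.arccos(nn[2])).round(2),"yaw",np.arctan2(-nn[1],-nn[0]).round(4),m.sum(),r[m].std())
h=r*nn[2]
q=(h>.006)&(h<.03)&(abs(L[:,0])<.03)&(abs(L[:,1])<.085)
for sgn in(1,-1):
    k=q&(L[:,1]*sgn>.03); print(sgn,k.sum(),uv[k].min(0),uv[k].max(0),h[k].max().round(4)); print(np.c_[L[k][:, :2],h[k]].mean(0).round(4))
pic(I,(369,64),20,2);pic(I,(190,64),20,2)
```

```text
normal [-0.4886 -0.0874  0.8681] tilt 29.76 yaw 0.177 25260 0.0007880298581750452
1 154 [370  53] [385  65] 0.0243
[-0.0014  0.0633  0.0172]
-1 158 [182  56] [197  69] 0.0241
[-0.     -0.0587  0.0172]
115 108 105 102  79  90  96  98  97  97  96  82  77  79  88  94  99  97  98  97  98
154 140 136 118  80  92  97  97  98  93  91  83  78  79  80  94  99  99  95  98  97
158 155 157 142  80  85  90  90  93  86  79  80  78  79  80  88  94  95  96  98  98
156 157 156 147  82  80  79  80  82  82  80  79  77  77  79  79  89  98  98  99  99
156 155 156 143  79  80  78  79  79  79  69  60  59  59  70  79  88  93  98  99 100
156 154 156 122  80  80  79  80  78  66  56  59  65  75  80  85  96  94  98 100  98
157 158 158 118  78  81  81  79  73  56  59  74  79  83  84  97 118 121 102  97  97
157 156 152 108  80  81  81  78  61  56  71  79  79  81  84 103 125 125 102  98  99
155 155 147  96  82  81  80  76  55  59  78  75  75  78  82  95 113 111  95  98  99
156 156 148  96  79  79  81  77  56  59  72  76  73  76  78  83  87  90  96  98  98
155 155 138  94  80  80  81  78  59  56  72  76  76  77  76
[... 1928 characters left out ...]
  61  54  67  79  79  77  82
125 123 123 116  80  79  80  78  71  61  58  60  64  58  56  59  73  78  79  77  78
123 122 125 118  77  79  77  77  80  74  64  57  55  55  63  73  79  80  79  77  79
125 123 124 117  86  77  79  78  77  81  77  73  71  73  74  79  79  80  78  80  78
124 123 125 124 113  79  79  79  79  80  79  80  79  77  77  79  79  80  79  78  77
124 123 122 124 116  80  80  79  80  79  79  80  80  80  78  78  78  77  79  77  77
123 124 124 125 116  78  79  77  79  79  80  78  79  80  77  77  79  76  79  78  79
124 124 125 125 116  78  76  78  77  79  78  78  79  79  76  78  79  78  77  78  78
123 126 124 124 115  77  77  77  79  79  78  80  79  79  78  78  78  77  78  78  78
```

Run:
```python
from h import *
C,I,D=load("w6")
x,y,n=stand(.17)
def onp(uv,h,p0):
    d=rays(C,uv); return C[3]+d*(((p0+h*n-C[3])@n)/(d@n))[:,None]
uv=np.array([(u,v) for v in range(40,90,2) for u in range(220,350,2)]); P=dep(C,uv,D); k=D[uv[:,1],uv[:,0]]>0; p0=np.median(P[k],0)
hh=(P[k]-p0)@n; p0=p0+n*np.median(hh)
# nominal plane: goes through z=.06 at centre
F=onp([(373.5,61),(193,64.5)],0,p0); T=onp([(382,57.5),(185,61)],.023,p0)
g=cv2.cvtColor(I,cv2.COLOR_RGB2GRAY)
print("foot",F.round(4),F.mean(0).round(4),np.linalg.norm(F[0]-F[1]).round(4),"tip-.023n",(T-.023*n).round(4),(T-.023*n).mean(0).round(4),np.linalg.norm(T[0]-T[1]).round(4))
for Q in(F,T): e=Q[0]-Q[1]; print("yaw",np.arctan2(-e[0],e[1]).round(4),"dz",e[2].round(4))
```

```text
foot [[ 0.5569 -0.2211  0.0605]
 [ 0.5792 -0.3447  0.0611]] [ 0.5681 -0.2829  0.0608] 0.1256 tip-.023n [[ 0.5569 -0.2214  0.0605]
 [ 0.5789 -0.3443  0.061 ]] [ 0.5679 -0.2829  0.0607] 0.1249
yaw 0.1787 dz -0.0006
yaw 0.1773 dz -0.0005
```

```bash
cat >> h.py <<'E'
X,Y,N=stand(.178); CC=np.array([.568,-.283,.0607])
E
python3 - <<'E'
from h import *
to(CC+.052*N,-X,-N)
E
```

```text
t 19.55 at [ 0.5924 -0.2814  0.2147] F [-0.3 -0.1 -1.8] op 0.0106 shift [4.89 0.09 3.49] turn [-0.006 -0.007 -0.018]
```

Emit:
{"method": "jog_arm", "body": {
  "plan": [
    [0,0,0,-0.006,-0.007,-0.018,-1],
    [0.98,0,0,0,0,0,-1],
    [0.98,0,0,0,0,0,-1],
    [0.98,0,0,0,0,0,-1],
    [0.98,0,0.7,0,0,0,-1],
    [0.97,0,0.9,0,0,0,-1],
    [0,0,0.9,0,0,0,-1],
    [0,0,0.6,0,0,0,-1]
  ]
}}

```text
t: 20.35
tool_pos: [0.5431, -0.2905, 0.1133]
tool_rot: [-0.239, 2.605, 0.061]
contact_force: [-0.2, 0.1, -2.0]
opening: 0.0105
grip_force: 79.1
```

Emit:
{"method": "jog_arm", "body": {
  "plan": [
    [0,0,0,0,0,0,-1],
    [0,0,0,0,0,0,-1]
  ]
}}

```text
t: 20.55
tool_pos: [0.5432, -0.2907, 0.1148]
tool_rot: [-0.239, 2.604, 0.06]
contact_force: [0.1, -0.7, -1.9]
opening: 0.0107
grip_force: 79.0
```

Run:
```python
from h import *
to(CC+.052*N,-X,-N)
C,I,D=snap("wrist","w7")
o=ctrl.get_obs();Rt=R.from_rotvec(o["tool_rot"]).as_matrix()
for s in(1,-1):
    P=CC+s*.0625*Y; a=proj(C,[P+.023*N,P+.016*N, Rt@[0,s*.0625,.0071]+o["tool_pos"],Rt@[0,s*.0625,.0171]+o["tool_pos"]]).round(1); print(a.tolist())
    c=a[2].astype(int); print(c); pic(I,tuple(c),20,2)
```

```text
t 20.55 at [ 0.5432 -0.2907  0.1148] F [ 0.1 -0.7 -1.9] op 0.0107 shift [0.24 0.16 0.39] turn [-0.001  0.006  0.007]
[[402.5, 228.9], [398.4, 224.3], [414.7, 261.7], [407.5, 252.5]]
[414 261]
200 199 199 200 197 199 198 198 198 199 197 198 196 196 197 196 195 196 196 195 194
201 201 200 201 201 201 199 200 198 198 199 199 197 198 198 199 197 198 196 197 196
202 202 201 201 201 201 200 200 201 199 199 199 199 198 198 198 197 198 197 197 196
202 201 201 201 201 201 199 200 200 199 199 199 198 198 198 197 197 197 197 196 196
202 202 203 202 201 201 202 201 201 200 200 200 199 199 199 199 198 198 197 198 197
202 203 202 201 201 201 201 202 200 197 192 189 190 193 197 198 197 198 197 198 197
201 201 201 200 199 200 200 193 181 162 151 147 148 142 167 188 195 197 195 196 197
200 199 199 198 198 198 189 160 146 141 141 142 141 106 104 152 182 191 195 194 193
200 199 198 198 199 192 159 141 142 142 142 143 136  98  90 105 157 183 193 194 192
201 201 202 201 199 174 142 141 143 144 142 140 118  89  88  93 136 176 192 196 196
204 203 203 203 195 155 141 142 143 143 137 120  95  92  93  90 121 
[... 1994 characters left out ...]
 105 103 105 162 197 200 201
195 194 195 196 183 156 128  94  92  96  94  96  95  95  97  95 108 166 199 201 202
193 194 194 194 194 169 143 121  98  93  96  95  93  95  94 101 133 183 199 200 201
195 194 195 195 195 189 161 140 125 106  97  94  95  99 104 128 160 196 200 200 201
196 196 196 196 196 197 192 172 145 135 125 123 121 125 139 166 193 201 201 202 202
198 199 199 199 199 199 200 198 190 178 163 156 160 169 186 200 204 204 204 205 205
199 200 200 199 200 200 201 202 202 201 201 201 202 203 203 204 204 205 205 205 206
199 200 199 200 200 200 201 200 201 201 202 202 203 203 203 203 203 203 204 205 205
196 196 197 197 198 198 198 199 200 199 201 201 202 201 201 201 203 202 203 203 203
```

Emit:
{"method": "jog_arm", "body": {
  "plan": [
    [0,0,0,0,0.006,0.007,-1],
    [0.28,0.15,0.2,0,0,0,-1],
    [0,0,0.2,0,0,0,-1],
    [0,0,0,0,0,0,-1],
    [0,0,0,0,0,0,-1]
  ]
}}

```text
t: 21.1
tool_pos: [0.5406, -0.2875, 0.1037]
tool_rot: [-0.23, 2.61, 0.063]
contact_force: [-0.8, 0.5, -1.7]
opening: 0.0107
grip_force: 79.0
```

Run:
```python
from h import *
to(CC+.0171*N-.0009*X,-X,-N)
```

```text
t 21.1 at [ 0.5406 -0.2875  0.1037] F [-0.8  0.5 -1.7] op 0.0107 shift [-0.09 -0.02  1.7 ] turn [ 0.    -0.001 -0.003]
```

Emit:
{"method": "jog_arm", "body": {
  "plan": [
    [-0.08,-0.02,0.3,0,0,0,-1],
    [0,0,0,0,0,0,-1],
    [0,0,0,0,0,0,-1],
    [0,0,0,0,0,0,-1]
  ]
}}

```text
t: 21.5
tool_pos: [0.5452, -0.2873, 0.0996]
tool_rot: [-0.231, 2.61, 0.063]
contact_force: [-0.5, 0.5, -2.0]
opening: 0.0103
grip_force: 79.0
```

Run:
```python
from h import *
to(CC+.0171*N-.0009*X,-X,-N)
ctrl.get_image("side")
to(CC+.0171*N-.0009*X,-X,-N)
C,I,D=snap("wrist","w8")
o=ctrl.get_obs();Rt=R.from_rotvec(o["tool_rot"]).as_matrix()
hs=cv2.cvtColor(I,cv2.COLOR_RGB2GRAY)
for s in(1,-1):
    a=proj(C,[CC+s*.0625*Y+.023*N,Rt@[-.0009,s*.0625,.0071]+o["tool_pos"]]); c=a[1].astype(int); print(a.round(1).tolist()); pic(I,tuple(c),14,2)
```

```text
t 21.5 at [ 0.5452 -0.2873  0.0996] F [-0.5  0.5 -2. ] op 0.0103 shift [0.01 0.01 1.41] turn [-0.    -0.001 -0.002]
t 21.55 at [ 0.5451 -0.2873  0.0996] F [-0.3  0.1 -2.8] op 0.0105 shift [0.01 0.01 1.41] turn [-0.    -0.001 -0.002]
[[404.5, 248.6], [414.7, 262.9]]
202 202 202 202 202 200 200 201 196 183 189 200 200 199 199
204 204 203 203 202 202 203 202 198 195 198 201 200 200 200
203 203 201 202 202 195 179 173 168 170 175 190 198 198 200
201 200 201 198 174 140 110 134 141 140 116 136 175 193 197
199 200 198 167 104  93 112 143 142 139 101  93 129 170 188
200 201 183 106  82  97 127 142 144 127  92  89  98 147 180
204 199 147  78  88  99 135 142 133 104  91  90  93 127 174
204 193 121  76  92 108 136 125 105  96  94  94  90 122 169
201 185 118  89  97 102 111 100  98  96  96  91  91 128 166
200 182 124  96  99  98  97  97  97  95  94  91  98 139 168
202 189 138  99  94  97  98  95  96  97  96  98 125 153 180
201 199 161 123 100  96  96  96  96  95 101 122 142 168 193
201 201 187 154 128 115 105 105 107 116 132 144 169 193 197
202 203 203 194 168 150 138 133 137 144 162 181 197 19
[... 298 characters left out ...]
 112 137 137 138 132 145 175 199 202 201
197 189 166 112  89  99 134 138 138 126 120 112 174 201 204
195 180 137  91  91  92 123 137 137 127 123  86 108 186 204
192 173 123  90  92  92 101 127 136 126 123  92  77 152 202
190 168 116  92  94  95  95 103 123 123 122 106  81 125 196
186 163 126  94  95  96  98  98 100 104 108 111 100 124 188
192 165 141  97  92  96  97  96  98  97  98  99  97 130 186
196 179 149 124  95  94  94  96  97  94  96  96 103 147 194
196 192 164 142 120 101  95  95  96  96  95 103 129 170 200
197 196 191 166 142 131 119 109 105 108 113 132 161 194 201
199 199 200 197 182 164 144 138 136 142 151 176 198 203 203
200 200 201 201 201 200 192 189 189 191 197 205 206 206 205
```

Emit:
{"method": "jog_arm", "body": {
  "plan": [
    [0.01,0.01,0.15,0,0,-0.002,-1],
    [0,0,0.15,0,0,0,-1],
    [0,0,0.15,0,0,0,-1],
    [0,0,0.1,0,0,0,-1],
    [0,0,0,0,0,0,-1]
  ]
}}

```text
t: 22.1
tool_pos: [0.5502, -0.2858, 0.0893]
tool_rot: [-0.233, 2.61, 0.063]
contact_force: [-0.3, -0.2, -2.1]
opening: 0.0109
grip_force: 79.0
```

Run:
```python
from h import *
to(CC+.0171*N-.0009*X,-X,-N)
```

```text
t 22.1 at [ 0.5502 -0.2858  0.0893] F [-0.3 -0.2 -2.1] op 0.0109 shift [-0.02 -0.02  0.84] turn [ 0.001 -0.001 -0.001]
```

Pins have entered with no contact force; going on.

Emit:
{"method": "jog_arm", "body": {
  "plan": [
    [-0.02,-0.02,0.15,0,0,0,-1],
    [0,0,0.15,0,0,0,-1],
    [0,0,0.15,0,0,0,-1],
    [0,0,0,0,0,0,-1]
  ]
}}

```text
t: 22.5
tool_pos: [0.555, -0.2853, 0.0817]
tool_rot: [-0.232, 2.61, 0.063]
contact_force: [0.7, -0.3, -1.8]
opening: 0.0103
grip_force: 79.0
```

Run:
```python
from h import *
to(CC+.0171*N-.0009*X,-X,-N)
```

```text
t 22.5 at [ 0.555  -0.2853  0.0817] F [ 0.7 -0.3 -1.8] op 0.0103 shift [-0.   -0.    0.38] turn [ 0.001 -0.001 -0.001]
```

Emit:
{"method": "jog_arm", "body": {
  "plan": [
    [0,0,0.15,0,0,0,-1],
    [0,0,0.12,0,0,0,-1],
    [0,0,0.08,0,0,0,-1],
    [0,0,0,0,0,0,-1]
  ]
}}

```text
t: 22.9
tool_pos: [0.5585, -0.2848, 0.0759]
tool_rot: [-0.232, 2.61, 0.063]
contact_force: [0.4, 0.3, -2.3]
opening: 0.0101
grip_force: 79.0
```

Run:
```python
from h import *
to(CC+.0171*N-.0009*X,-X,-N)
```

```text
t 22.9 at [ 0.5585 -0.2848  0.0759] F [ 0.4  0.3 -2.3] op 0.0101 shift [0.01 0.01 0.04] turn [ 0.    -0.001 -0.   ]
```

Emit:
{"method": "jog_arm", "body": {
  "plan": [
    [0,0,0.05,0,0,0,-1],
    [0,0,0.03,0,0,0,-1],
    [0,0,0,0,0,0,-1]
  ]
}}

```text
t: 23.2
tool_pos: [0.5594, -0.2849, 0.0749]
tool_rot: [-0.232, 2.61, 0.062]
contact_force: [0.5, -0.8, -2.3]
opening: 0.0107
grip_force: 79.0
```

Emit:
{"method": "jog_arm", "body": {
  "plan": [
    [0,0,0.04,0,0,0,-1],
    [0,0,0,0,0,0,-1]
  ]
}}

```text
t: 23.4
tool_pos: [0.5598, -0.2848, 0.0742]
tool_rot: [-0.232, 2.61, 0.062]
contact_force: [-1.3, 0.0, -2.2]
opening: 0.0104
grip_force: 79.0
```

Emit:
{"method": "jog_arm", "body": {
  "plan": [
    [0,0,0.04,0,0,0,-1],
    [0,0,0,0,0,0,-1]
  ]
}}

```text
t: 23.6
tool_pos: [0.5599, -0.2848, 0.074]
tool_rot: [-0.233, 2.61, 0.062]
contact_force: [-5.7, 0.9, 1.3]
opening: 0.0108
grip_force: 80.0
```

Emit:
{"method": "jog_arm", "body": {
  "plan": [
    [0,0,0.04,0,0,0,-1],
    [0,0,0,0,0,0,-1]
  ]
}}

```text
t: 23.8
tool_pos: [0.5599, -0.2848, 0.074]
tool_rot: [-0.234, 2.61, 0.063]
contact_force: [-12.9, 2.4, 8.8]
opening: 0.0108
grip_force: 81.5
```

Emit:
{"method": "jog_arm", "body": {
  "plan": [
    [0,0,-0.05,0,0,0,-1],
    [0,0,0,0,0,0,-0.5],
    [0,0,0,0,0,0,0],
    [0,0,0,0,0,0,0],
    [0,0,0,0,0,0,0.5],
    [0,0,0,0,0,0,0.5],
    [0,0,0,0,0,0,0.5],
    [0,0,0,0,0,0,0.5]
  ],
  "grip_force": 30
}}

```text
t: 24.6
tool_pos: [0.5601, -0.2848, 0.0737]
tool_rot: [-0.232, 2.61, 0.062]
contact_force: [-0.2, 0.6, -0.2]
opening: 0.0641
grip_force: 0.0
```

Emit:
{"method": "jog_arm", "body": {
  "plan": [
    [0,0,-0.5,0,0,0,0.5],
    [0,0,-1,0,0,0,0.5],
    [0,0,-1,0,0,0,0.5],
    [0,0,-1,0,0,0,0.5],
    [0,0,-1,0,0,0,0.5],
    [0,0,0,0,0,0,0.5]
  ]
}}

```text
t: 25.2
tool_pos: [0.5164, -0.2945, 0.1556]
tool_rot: [-0.232, 2.606, 0.055]
contact_force: [0.0, 0.1, 0.1]
opening: 0.0636
grip_force: 0.0
```

Run:
```python
from h import *
to()
C,I,D=snap("wrist","w9")
vv,uu=np.mgrid[60:300,60:500]; uv=np.c_[uu.ravel(),vv.ravel()]; P=dep(C,uv,D); k=D[uv[:,1],uv[:,0]]>0; P=P[k];uv=uv[k]
L=(P-CC)@np.c_[X,Y,N]; g=cv2.cvtColor(I,cv2.COLOR_RGB2GRAY)[uv[:,1],uv[:,0]]
m=(abs(L[:,0])<.06)&(abs(L[:,1])<.085)
for a in(-.055,-.044,.044,.055):
  for b in(-.062,0,.062):
    q=m&(abs(L[:,0]-a)<.003)&(abs(L[:,1]-b)<.004); print(a,b,q.sum(),np.median(L[q,2]).round(4) if q.any() else None, int(np.median(g[q])) if q.any() else None)
q=m&(abs(L[:,2]-.009)<.004)&(abs(L[:,0])<.06); 
print("plate extents",np.percentile(L[q],[.5,99.5],axis=0).round(4))
for s in(1,-1):
    q=m&(np.hypot(L[:,0],L[:,1]-s*.0625)<.007)&(L[:,2]>.014); print("pin tip",q.sum(),L[q].max(0).round(4) if q.any() else None, L[q].mean(0).round(4) if q.any() else None)
```

```text
t 25.2 at [ 0.5164 -0.2945  0.1556] F [0.  0.1 0.1] op 0.0636 shift None turn None
-0.055 -0.062 124 -0.0005 69
-0.055 0 121 -0.0006 70
-0.055 0.062 125 -0.0006 71
-0.044 -0.062 110 0.0099 183
-0.044 0 108 0.0098 133
-0.044 0.062 111 0.0098 184
0.044 -0.062 29 0.0099 186
0.044 0 78 0.0096 194
0.044 0.062 8 0.0094 166
0.055 -0.062 20 -0.0003 127
0.055 0 38 -0.0005 141
0.055 0.062 0 None None
plate extents [[-0.0511 -0.075   0.0057]
 [ 0.0487  0.0737  0.0115]]
pin tip 111 [0.0037 0.0654 0.0245] [-0.0011  0.0614  0.0194]
pin tip 112 [ 0.0032 -0.058   0.0238] [-0.001  -0.0611  0.0193]
```

Emit:
{"method": "jog_arm", "body": {
  "plan": [
    [0,0,-1,0,0,0,0.5],
    [0,0,-1,0,0,0,0.5],
    [0,0,-1,0,0,0,0.5],
    [0,0,0,0,0,0,0.5],
    [0,0,0,0,0,0,0.5]
  ]
}}

```text
t: 25.75
tool_pos: [0.4863, -0.2978, 0.2027]
tool_rot: [-0.232, 2.61, 0.063]
contact_force: [-0.3, 1.0, 0.1]
opening: 0.064
grip_force: 0.0
```

Run:
```python
from h import *
C,I,D=snap("scene","s9"); C0,I0,D0=load("scene0")
print("mug diff",np.abs(I[165:205,305:345].astype(int)-I0[165:205,305:345]).mean().round(2))
to(); print(ctrl.finish_job())
```

```text
mug diff 17.64
t 25.8 at [ 0.4862 -0.2974  0.202 ] F [-0.2  1.1  0.4] op 0.0644 shift None turn None
the job is handed in; nothing more can be done
None
```

The template hangs on both pins, flat against the sloping face by depth check, and let go; the rod is back on the bench clear of it, and the job was handed in at 25.8 s. The one open point is the mug: nothing was moved near it, but my last before/after image comparison of it differed (mean 17.6 grey levels) and I handed in without finding out why.

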